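# Zero the tray counter by flicking its wheel

## Robot

A 6-joint arm with a two-finger parallel gripper is mounted at the origin on a cart in front of the work surface, level with it; the furniture and walls round the work are solid. World frame = base frame: x ahead of the robot, y to its left, z up, the work surface at z = 0. Lengths are in m, angles in rad, forces in N, time in s.
With the tool pointing down it reaches from about 0.325 to 0.875 m from the base axis. Payload 4.4 kg.
Tool frame: the origin (TCP) lies on the centre line of the jaws, within the pads' length; the fingertips stand 25 mm ahead of it and the grasp point (between the pads) lies 6 mm ahead of it (ctrl.tips_ahead is the distance from the TCP to the fingertips, in m); z points along the fingers, y is the line along which they close (so a half turn about z gives the same grasp; the last joint's range is limited). The gripper opens to 85 mm and grips with 20 to 120 N. Pads are 22 mm wide; open, the fingers measure 114 mm over their backs; the gripper's body (76 mm by 85 mm) begins 54 mm behind the grasp point. The pads swing forward as they close: fully open they stand 13 mm farther back than shut.
Start: joints at [-1.315, 0.207, 1.542, -0, 1.393, -0.15], TCP at [0.227, -0.528, 0.217] pointing down, gripper open.
Joint ranges: [-2.73, 2.73], [-0.86, 2.22], [0.23, 2.46], [-1.11, 4.25], [0.08, 2.63], [-2.82, 2.82]. Speed limits (rad/s): [2.79, 2.79, 3.14, 3.14, 3.14, 3.14].

## Interface

Orientations are given as a unit quaternion [w, x, y, z].
In Python, from plant import get_state, viewer, order, models, ctrl gives the robot as it stands. The module is installed in compiled form; this text tells all that it offers.
- The arm moves only by the tool jog_arm, never from a script. Its argument "increments" is one flat list of numbers, 4 for each row, row after row: the shift along the tool's x, y, z in m, then the turn about the tool's z in rad. A call has exactly 10 rows; each row shifts and turns the commanded pose from where the row before left it, along the tool's axes as they then stand; what a row does not reach is not made up. A row lasts 1/10 s, in which the tool goes at most 50 mm and 8.59 degrees, less where a joint would pass 70% of its speed; a pose out of reach is approached as far as the arm can. A call with a gripper value outside its range is refused whole. "gripper" is the finger opening in m, from 0 to 0.0854, set as the call begins (left out, the last holds). The fingers move at their own pace and stop on an object; "newtons" is the grip in N (left out, the last holds). Time passes only in rows, so rows that do not move let the fingers close, or fill a call up. It gives the time, the measured TCP pose, the force, the opening and the grip force at its end, in the units of the state.
- get_state(): the state, without advancing time (a new reading comes with each control period).
- viewer.snapshot(name): name is "side" or "top" or "wrist"; returns a dict with "image" (480x640x3 uint8, red, green, blue), "depth" (480x640 float32, m along the optical axis (not along the pixel's ray), 0 where there is no reading), "fovy" (degrees; the focal length in pixels is half the picture's height over the tangent of half this angle, whatever the lens; pixels are square), "cx", "cy" (the principal point, pixels), "k1" (the pictures are not rectified: a ray, as slopes to the right and down, at radius r is drawn at 1 + k1 r^2 times it, then the intrinsics apply), "cam_to_world" (4x4, takes a point from camera to world coordinates). Camera axes: x right, y up, looking along -z (the intrinsics and any distortion apply to the point x, -y, -z); pixel columns grow to the right and rows downward; lengths in m; the calibration is good to about 2 mm. A picture is of the moment at which its call begins.
- order.finish_job(): hands the job in; it is judged then, once.
Trained networks look in a picture, given as the dict that the camera call returned (one of the last four; its "shot" number tells which), for a name from the list of things; names that differ only in an ending like _2 or _b are one class to them, and where a whole thing is asked for, a point or a joint stands for the part that bears it (a point fixed in the world has none). Each returns a list of dicts, best first, with "score" (0 to 1); they miss things now and then, are a little off and sometimes report something else, mostly with a low value. They report only what shows in the picture. A call takes as long as a camera call. They do not tell look-alikes from the thing itself.
- models.masks_of(query, picture): "region" (480x640 bool, what is visible of it) and "rect" ([left, top, right, bottom] in pixels, round what is visible of it).
- models.landmark_of(query, picture): "point" ([column, row] in pixels: a listed point, or the origin of a listed thing).
The state is a dict: "time_s": time; "qpos": joint angles; "joint_vel": joint speeds; "joint_efforts": joint torques, N m; "eef_pos": TCP position; "orientation": TCP orientation; "ft_force": force on the tool from outside, world axes, zero at the start; "torque": the same for the moment, N m; "opening": finger opening in m; "finger_force": force on a finger pad.
Only numpy, scipy, OpenCV 4.12 (cv2) and the standard library are available. Lean on these libraries where they do the work, as an engineer would, in place of code of your own. Each camera call takes 0.05 s, during which the arm holds its last target. There are 200 camera calls.

## Task

Zero the tray counter for the next bake: with a fingertip, gently flick the lobes of its wheel clockwise (seen from above, as the arrow on the cap shows), click by click, until the one lobe that carries the little stud rests exactly at the pointer. Let the wheel come to rest one click short of that, then add the last click by itself, and never run past the pointer. Do not lift the counter or shove it about, and leave the piping nozzle, the tart dish and the pastry cutter round it where they are.

Things in the scene. Friction and masses are not known exactly. Their poses are not given: they have to be found in the camera images.
- counter: Low round steel tray counter, 134 mm across, 52 mm high, standing loose on a rubber foot (about 1.8 kg). Origin: centre of its underside, on the wheel's upright axis; z up; the pointer stands on its -x side. Base: disc of radius 67 mm, top at 22 mm height. Above it lies the white plastic wheel (see wheel_centre), its middle covered by a fixed cap of radius 29 mm, 44 to 52 mm high, bearing an arrow.
- tally_wheel (a joint): Wheel angle, rad: 0 = stud lobe at the pointer, negative before that; grows clockwise seen from above. A spring ball holds it at every click, 0.785 rad apart, where some lobe is at the pointer. Starts 2 to 4 clicks short; now and then it hangs half-way between two clicks until nudged. 2 to 3 N at a lobe's tip turns it; past half-way it snaps on to the next click and stays. Stops at -3.53 and 1.18.
- home_stud (a point): Top of the small domed stud, 13 mm across and 8 mm high, that stands on one lobe only, 52 mm from the wheel's axis; it turns with the wheel. Same white as the wheel.
- pointer_tip (a point): Tip of the fixed pointer, a small level cone aimed at the wheel's axis, 68 mm from the axis and 36 mm above the worktop. Its post is 22 mm wide, 48 mm high and reaches 90 mm from the axis; elsewhere nothing of the counter stands outside the lobes.
- wheel_centre (a point): Point on the wheel's axis at the lobes' mid height, 35 mm above the worktop. The wheel is a disc of radius 42 mm with 8 equal lobes 45 degrees apart that reach out to radius 62 mm, each 10 mm wide with a round end, from 26 to 44 mm above the worktop. The gaps between them are open from above and outside, 38 mm wide at the tips: room for a fingertip.
- nozzle: Loose bystander: conical grey piping nozzle, 27 mm across, 34 mm high, standing; origin: centre of its underside.
- dish: Loose bystander: small fluted metal tart dish, 83 mm across, 33 mm high; origin: centre of its underside.
- cutter: Loose bystander: fluted metal pastry cutter, 62 mm across, 28 mm high; origin: centre of its underside.
Things that resemble listed ones, but are neither listed nor needed, are in the scene too. What is shaped like the counter but pink or red is not meant.

How it is judged:
On the way, in this order (a step that is already met when the one before it is completed fails the run):
1. a finger pushes the counter's wheel (contact force between the fingers and counter above 0.3 N).
2. the wheel comes to rest one click before the stud reaches the pointer (value of joint tally_wheel between -0.935398 and -0.635398 rad and velocity of joint tally_wheel below 0.3 rad/s), for 0.2 s.
At the end, for the whole second after the job is handed in: The lobe with the stud rests at the pointer (within 0.15 rad, about 8 mm at the lobe's tip), the wheel is still, the counter stands flat within 30 mm of where it was, and nozzle, dish and cutter are within 15 mm of where they stood (value of joint tally_wheel between -0.15 and 0.15 rad and velocity of joint tally_wheel between -0.1 and 0.1 rad/s and distance of counter from where it was at the start of the episode below 0.03 m and angle between counter's own z axis and vertical below 0.05 rad and distance of each of nozzle, dish, cutter from where it was at the start of the episode below 0.015 m); the robot touches nothing.
It fails at once if the wheel is run past the pointer (more than half a click beyond home) (value of joint tally_wheel above 0.471239 rad).
It fails at once if the counter is lifted or tipped (height (world z) of counter above 0.008 m or angle between counter's own z axis and vertical above 0.12 rad).
It fails at once if the counter is shoved more than 40 mm (distance of counter from where it was at the start of the episode above 0.04 m).
It fails at once if the counter or its wheel is pushed with more than 25 N (contact force between the fingers and counter above 25 N).
It fails at once if nozzle, dish or cutter is lifted or moved by more than 20 mm (distance of any of nozzle, dish, cutter from where it was at the start of the episode above 0.02 m or height (world z) of any of nozzle, dish, cutter above 0.012 m).
It also fails if it takes over 48 s, if anything falls off the work surface, if the arm or the gripper's body presses on something with over 40 N, if the wrist force passes 120 N, or if a joint passes its speed limit or range.

## Working session

There is one attempt and no reset: what is moved stays moved. The work goes in short steps, Python scripts to look and compute and a tool call to move; the robot and the scene stay as the last step left them, time stands still between calls to the robot, and variables do not carry over. Pictures are saved under pics/ and viewed, at most 10 in all, crops included, and the job is handed in when it is done.

Besides the shell and the picture viewer there is one more tool, called after "Call:" as name(argument=value, ...), one argument or row to a line, values as JSON. jog_arm: Moves the arm, as the interface text tells. Its arguments: {"type":"object","properties":{"increments":{"type":"array"},"gripper":{"type":"number"},"newtons":{"type":"number"}},"required":["increments"]}

```bash
mkdir -p pics; cat > h.py <<'E'
import numpy as np, cv2
from plant import get_state, viewer, order, models, ctrl
def K(p):
    f=240/np.tan(np.radians(p["fovy"])/2); return f
def ray(p,uv):
    f=K(p); d=np.array([(uv[0]-p["cx"])/f,(uv[1]-p["cy"])/f]); s=d.copy()
    for _ in range(20): s=d/(1+p["k1"]*(s@s))
    M=np.array(p["cam_to_world"]); return M[:3,3], M[:3,:3]@np.array([s[0],-s[1],-1])
def atz(p,uv,z):
    o,r=ray(p,uv); return o+r*(z-o[2])/r[2]
def proj(p,X):
    M=np.array(p["cam_to_world"]); c=M[:3,:3].T@(np.array(X)-M[:3,3]); s=np.array([c[0],-c[1]])/-c[2]
    s=s*(1+p["k1"]*(s@s)); return s*K(p)+[p["cx"],p["cy"]]
def save(p,n,rect=None,sc=1):
    im=p["image"][:,:,::-1]
    if rect: im=im[rect[1]:rect[3],rect[0]:rect[2]]
    cv2.imwrite("pics/"+n,cv2.resize(im,None,fx=sc,fy=sc,interpolation=cv2.INTER_CUBIC))
E
python3 - <<'E'
from h import *
np.set_printoptions(precision=3,suppress=True)
z=dict(counter=0,home_stud=.052,pointer_tip=.036,wheel_centre=.035,nozzle=0,dish=0,cutter=0)
ims=[]
for n in("top","side"):
    p=viewer.snapshot(n); ims.append(p["image"][:,:,::-1])
    print(n,p["fovy"],np.array(p["cam_to_world"])[:3,3])
    for q in z:
        for d in models.landmark_of(q,p)[:3]: print(q,round(d["score"],2),np.array(d["point"]),atz(p,d["point"],z[q]))
    cv2.imwrite(f"pics/{n}.png",ims[-1])
s=get_state();print(s["eef_pos"],s["orientation"],s["time_s"],ctrl.tips_ahead)
E
```

```text
top 43.741333099812934 [0.324 0.046 1.06 ]
counter 0.78 [295.1 310.3] [0.441 0.096 0.   ]
counter 0.75 [418.3 243.7] [ 0.555 -0.132  0.   ]
counter 0.6 [434.2 362.8] [ 0.339 -0.147  0.   ]
home_stud 0.79 [271.7 323.1] [0.415 0.133 0.052]
home_stud 0.76 [453.9 234. ] [ 0.559 -0.187  0.052]
home_stud 0.63 [430.9 330.6] [ 0.392 -0.135  0.052]
pointer_tip 0.87 [423.9 273.3] [ 0.494 -0.132  0.036]
pointer_tip 0.7 [265.3 331.7] [0.402 0.146 0.036]
pointer_tip 0.33 [443.7 175.2] [ 0.673 -0.182  0.036]
wheel_centre 0.96 [435.1 365. ] [ 0.335 -0.142  0.035]
wheel_centre 0.88 [421.4 234. ] [ 0.565 -0.133  0.035]
wheel_centre 0.78 [295.6 308.6] [0.44  0.093 0.035]
nozzle 0.7 [331.4 238.4] [0.57  0.026 0.   ]
dish 0.61 [444.8 173.4] [ 0.689 -0.192  0.   ]
cutter 0.89 [502.9 258.4] [ 0.522 -0.288  0.   ]
side 53.01326189692847 [ 0.868 -0.381  0.74 ]
counter 0.97 [262.4 325.6] [ 0.563 -0.127  0.   ]
counter 0.88 [286.7 211.5] [0.435 0.099 0.   ]
counter 0.81 [164.1 266.1] [ 0.335 -0.142  0.   ]
home_stud 0.78 [285.9 176.8] [0.406 0.136 0.052]
home_stud 0.68 [181.4 264.6] [ 0.394 -0.138  0.052]
home_stud 0.6 [234.9 333.9] [ 0.559 -0.181  0.052]
pointer_tip 0.87 [231.3 290.7] [ 0.492 -0.12   0.036]
pointer_tip 0.86 [289.  178.4] [0.404 0.149 0.036]
pointer_tip 0.79 [190.3 271.9] [ 0.407 -0.134  0.036]
wheel_centre 0.64 [287.  201.5] [0.44  0.097 0.035]
wheel_centre 0.61 [160.2 256.3] [ 0.339 -0.142  0.035]
wheel_centre 0.56 [257.9 315.4] [ 0.559 -0.129  0.035]
nozzle 0.73 [324.4 265.6] [0.575 0.037 0.   ]
nozzle 0.4 [233.6 334.8] [ 0.535 -0.169  0.   ]
dish 0.58 [295.6 397.1] [ 0.684 -0.19   0.   ]
cutter 0.67 [180.8 383.3] [ 0.525 -0.28   0.   ]
[ 0.228 -0.528  0.217] [0.    0.979 0.202 0.   ] 0.8 0.025
```

View pics/top.png

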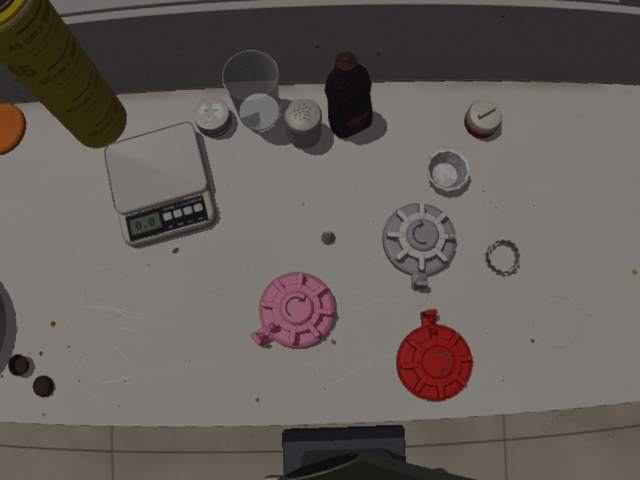

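View pics/side.png

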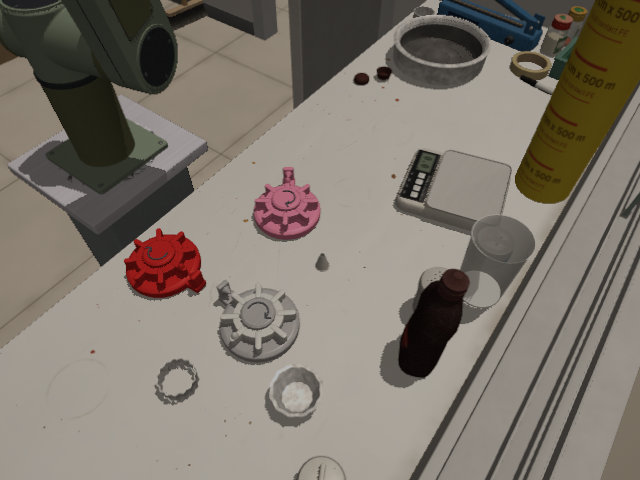

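The counter is the grey one, near pixel (420,235) in the top view and (260,322) in the side view. Its pointer faces the robot (-x). I'll take a closer look at the stud.

```bash
python3 - <<'E'
from h import *
a=cv2.imread("pics/top.png")[185:300,365:480]; b=cv2.imread("pics/side.png")[270:370,205:305]
cv2.imwrite("pics/z.png",np.hstack([cv2.resize(a,(400,400),interpolation=2),cv2.resize(b,(400,400),interpolation=2)])) 
E
```

```text
(no output)
```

View pics/z.png

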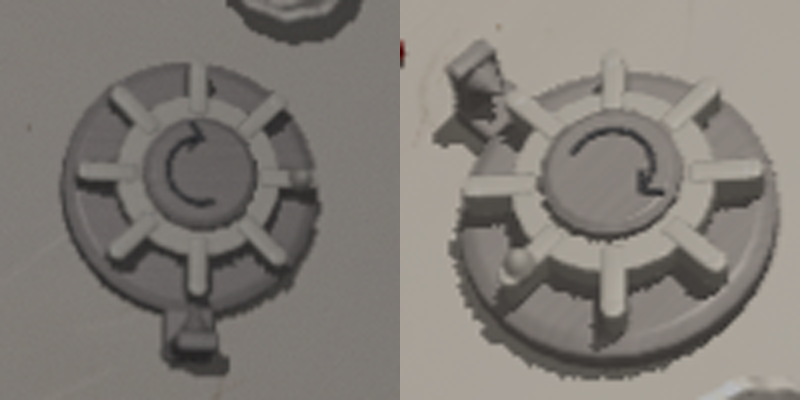

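The stud sits on the right-hand lobe (-y), at crop pixel (300,177) in the top view and (518,262) in the side view. The pointer is at the bottom, so the wheel is seated 2 clicks short. I'll push with closed fingers from the free left side (+y), keeping the finger in a gap and moving it along an arc.

Call:
jog_arm(
  increments=[0.04,-0.026,0,0,0.04,-0.026,0,0,0.04,-0.026,0,0,0.04,-0.026,0,0,0.04,-0.026,0,0,0.04,-0.026,0,0,0.04,-0.026,0,0,0.04,-0.026,0,0,0.04,-0.026,0,0,0.04,-0.026,0,0],
  gripper=0,
  newtons=20,
)

```text
time_s: 1.8
eef_pos: [0.4929, -0.1293, 0.2176]
orientation: [0.0, 0.979, 0.202, 0.0]
ft_force: [1.1, 0.0, 0.5]
opening: 0.0001
finger_force: 0.0
```

```bash
python3 - <<'E'
from h import *
np.set_printoptions(precision=4,suppress=True)
s=get_state();print(s["eef_pos"],s["orientation"],s["time_s"],ctrl.tips_ahead,s["opening"],s["qpos"])
p=viewer.snapshot("top")
for uv,z in (((422.2,234.7),.052),((421.5,236.5),.044)): print(atz(p,uv,z))
p=viewer.snapshot("wrist")
for d in models.landmark_of("wheel_centre",p)[:3]+models.landmark_of("counter",p)[:3]:print(d["score"],d["point"],atz(p,d["point"],.035))
save(p,"w1.png")
E
```

```text
[ 0.4929 -0.1293  0.2176] [0.0003 0.9794 0.202  0.0004] 1.8 0.025 0.00013710151265637716 [-0.4264  0.066   1.6997 -0.0001  1.3749  0.7376]
[ 0.5594 -0.1311  0.052 ]
[ 0.5581 -0.1311  0.044 ]
0.95 [51.2, 159.8] [0.4399 0.0931 0.035 ]
0.6 [365.4, 133.6] [ 0.5608 -0.1323  0.035 ]
0.59 [275.0, 362.9] [ 0.3383 -0.1442  0.035 ]
0.93 [278.0, 335.9] [ 0.3657 -0.1362  0.035 ]
0.69 [77.9, 154.7] [0.4527 0.074  0.035 ]
0.64 [359.3, 134.2] [ 0.5584 -0.1281  0.035 ]
```

View pics/w1.png

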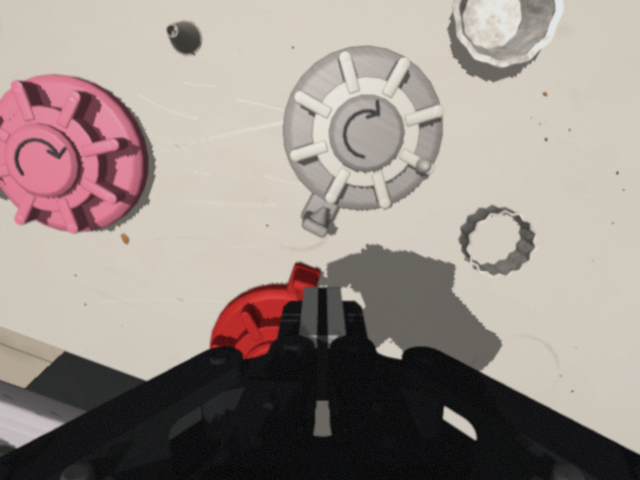

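The wrist view confirms it: stud at (423,166), pointer at (320,212). The gap I want is the one left of the upper lobes.

Call:
jog_arm(
  increments=[0.02,-0.013,0.02,0,0.02,-0.013,0.03,0,0.0214,-0.0129,0.03,0,0,0,0.03,0,0,0,0.02,0,0,0,0.007,0,0,0,0,0,0,0,0,0,0,0,0,0,0,0,0,0],
)

```text
time_s: 3.0
eef_pos: [0.534, -0.0716, 0.0818]
orientation: [0.001, 0.979, 0.202, 0.001]
ft_force: [0.9, 0.3, -0.3]
opening: 0.0001
finger_force: 0.0
```

```bash
python3 - <<'E'
from h import *
np.set_printoptions(precision=4,suppress=True)
s=get_state();print(s["eef_pos"],s["orientation"],s["time_s"],s["ft_force"])
p=viewer.snapshot("side")
e=s["eef_pos"]; print([proj(p,[e[0],e[1],e[2]-d]) for d in (0,.025,.038)])
u=proj(p,e).astype(int);print(u)
save(p,"s2.png",[u[0]-80,u[1]-60,u[0]+80,u[1]+60],5)
E
```

```text
[ 0.534  -0.0716  0.0818] [0.0007 0.9794 0.2018 0.0013] 3.0 [ 0.9017  0.3205 -0.3203]
[array([266.3785, 268.8085]), array([267.6299, 277.122 ]), array([268.2567, 281.2873])]
[266 268]
```

View pics/s2.png

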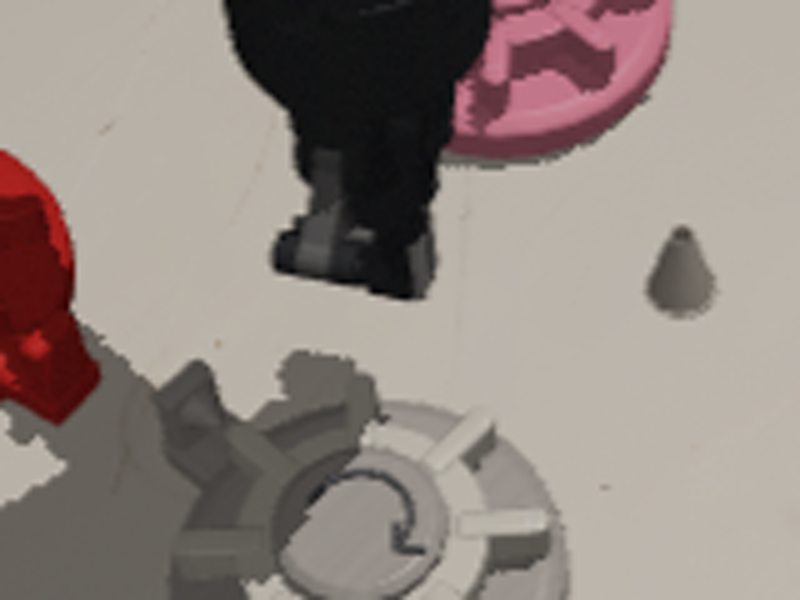

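The fingertip shows at about crop pixel (350,285), which isn't quite where I projected it. I'll measure the finger's shape from depth.

```bash
python3 - <<'E'
from h import *
np.set_printoptions(precision=1,suppress=True)
s=get_state();e=np.array(s["eef_pos"])
a=.407;R=np.array([[np.cos(a),np.sin(a),0],[np.sin(a),-np.cos(a),0],[0,0,-1]])
for n in("side","top"):
    p=viewer.snapshot(n);P=[]
    for v in range(200,300):
        for u in range(220,440):
            d=p["depth"][v,u]
            if d>0:
                o,r=ray(p,(u,v)); P.append(np.r_[R@(o+r*d-e)*1000,u,v])
    P=np.array(P); m=(abs(P[:,0])<60)&(abs(P[:,1])<70)&(P[:,2]<35)&(P[:,2]>-50); P=P[m]
    for z0 in range(-50,35,6):
        q=P[(P[:,2]>=z0)&(P[:,2]<z0+6)]
        if len(q): print(n,z0,len(q),q.min(0),q.max(0))
E
```

```text
side -50 9 [  6.9  -5.  -49.5 267.  250. ] [ 11.3   6.7 -44.2 271.  257. ]
side -44 16 [  6.8  -6.8 -43.9 266.  253. ] [ 11.4  12.9 -38.1 272.  262. ]
side -38 21 [  3.6  -5.6 -38.  264.  255. ] [ 11.1  14.4 -32.  272.  265. ]
side -32 29 [ -5.8  -5.5 -31.9 259.  256. ] [ 11.4  14.6 -26.  272.  267. ]
side -26 21 [ -6.8  -2.6 -25.5 259.  260. ] [ 10.9  11.8 -20.2 272.  267. ]
side -20 4 [  6.5   2.9 -18.5 268.  265. ] [ 10.3   7.5 -15.2 271.  267. ]
side 22 2 [-11.3  40.7  26.  253.  299. ] [  7.5  46.   27.5 265.  299. ]
side 28 30 [-17.9  36.5  28.2 250.  297. ] [  8.7  45.2  33.3 266.  299. ]
side 34 4 [-51.7  18.1  34.1 231.  287. ] [ 18.7  44.4  34.8 274.  298. ]
top -50 1 [ -8.  -13.1 -47.5 389.  248. ] [ -8.  -13.1 -47.5 389.  248. ]
top -44 2 [ -7.6 -12.8 -40.1 388.  248. ] [ -5.9 -10.2 -38.4 390.  248. ]
top -38 3 [-11.7 -12.9 -34.9 388.  249. ] [ -6.9  -6.  -33.7 393.  250. ]
top -32 3 [-11.3 -12.5 -30.1 388.  249. ] [ -7.5  -3.1 -26.5 394.  250. ]
top -26 6 [-11.4 -10.4 -25.9 389.  249. ] [ -7.7  -0.7 -20.6 395.  251. ]
top -20 1 [ -7.5  -5.2 -14.4 391.  250. ] [ -7.5  -5.2 -14.4 391.  250. ]
top 16 1 [-15.   57.5  21.7 423.  243. ] [-15.   57.5  21.7 423.  243. ]
top 22 24 [-25.8  47.8  24.6 419.  238. ] [ -7.8  67.   28.  430.  249. ]
top 28 107 [-33.3  16.7  28.  401.  237. ] [ -6.9  69.7  33.9 431.  256. ]
top 34 8 [-38.6  19.2  34.3 403.  248. ] [-15.6  69.3  34.9 431.  259. ]
```

```bash
python3 - <<'E'
from h import *
np.set_printoptions(precision=3,suppress=True)
s=get_state();e=np.array(s["eef_pos"]);print(s["time_s"],e,ctrl.tips_ahead)
a=.407;R=np.array([[np.cos(a),np.sin(a),0],[np.sin(a),-np.cos(a),0],[0,0,-1]])
p=viewer.snapshot("wrist");print(p["cam_to_world"])
for u,v in((50,50),(150,100),(322,292),(312,300),(335,300),(312,330),(335,330),(322,310)):
    d=p["depth"][v,u];o,r=ray(p,(u,v));X=o+r*d;print(u,v,d,X,R@(X-e))
save(p,"w2.png")
p=viewer.snapshot("side");print(proj(p,e),p["depth"][265,268:272]);o,r=ray(p,(270,264));print(o+r*p["depth"][264,270])
E
```

```text
3.15 [ 0.533 -0.071  0.081] 0.025
[[ 0.396  0.881  0.259  0.6  ]
 [-0.918  0.379  0.113 -0.043]
 [ 0.002 -0.283  0.959  0.239]
 [ 0.     0.     0.     1.   ]]
50 50 0.21901736 [0.572 0.101 0.001] [ 0.103 -0.143  0.08 ]
150 100 0.22678022 [0.568 0.045 0.001] [ 0.078 -0.093  0.08 ]
322 292 0.14584024 [ 0.544 -0.067  0.105] [ 0.012  0.001 -0.024]
312 300 0.13951853 [ 0.543 -0.064  0.111] [ 0.012 -0.003 -0.03 ]
335 300 0.13893308 [ 0.546 -0.071  0.112] [ 0.012  0.005 -0.031]
312 330 0.120854415 [ 0.543 -0.064  0.131] [ 0.012 -0.002 -0.05 ]
335 330 0.12095109 [ 0.546 -0.071  0.131] [ 0.011  0.004 -0.05 ]
322 310 0.13304168 [ 0.544 -0.067  0.118] [ 0.011  0.001 -0.037]
[266.327 268.703] [0.774 0.774 0.774 0.777]
[ 0.545 -0.072  0.106]
```

View pics/w2.png

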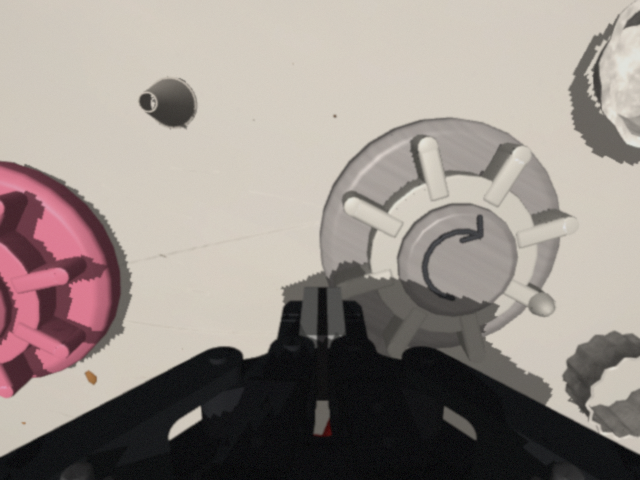

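Both cameras put the fingertips behind the nominal tip position, at roughly z 0.10. I'll go down to a height that is safe under either reading, then check.

Call:
jog_arm(
  increments=[0,-0.001,0.005,0,0,0,0.005,0,0,0,0.005,0,0,0,0.004,0,0,0,0.003,0,0,0,0,0,0,0,0,0,0,0,0,0,0,0,0,0,0,0,0,0],
)

```text
time_s: 4.25
eef_pos: [0.5328, -0.0702, 0.0585]
orientation: [0.0, 0.979, 0.202, 0.0]
ft_force: [-0.1, -0.9, 0.5]
opening: -0.0
finger_force: 0.0
```

```bash
cat > fin.py <<'E'
from h import *
np.set_printoptions(precision=4,suppress=True)
s=get_state();e=np.array(s["eef_pos"]);q=s["orientation"];al=2*np.arctan2(q[2],q[1])
print(s["time_s"],e,"alpha",np.degrees(al),"ft",s["ft_force"])
c=e[:2]-[.560,-.131];print("r",np.hypot(*c),"phi",np.degrees(np.arctan2(c[1],c[0])))
p=viewer.snapshot("side");D=p["depth"]
# lowest points of finger column near TCP axis
R=np.array([[np.cos(al),np.sin(al),0],[np.sin(al),-np.cos(al),0],[0,0,-1]])
u0,v0=proj(p,e).astype(int);Q=[]
for v in range(v0-40,v0+40):
    for u in range(u0-25,u0+25):
        if D[v,u]>0:
            o,r=ray(p,(u,v));X=o+r*D[v,u];t=R@(X-e)
            if abs(t[0])<.014 and abs(t[1])<.017: Q.append(X[2])
Q=np.array(Q); print("heights in the column",np.sort(Q)[::max(1,len(Q)//25)])
E
python3 fin.py
```

```text
4.25 [ 0.5328 -0.0702  0.0585] alpha 23.30573960674971 ft [-0.1477 -0.943   0.5264]
r 0.06665936536048883 phi 114.11233782329008
heights in the column [-0.0022 -0.0005  0.0005  0.0016  0.0185  0.0204  0.0214  0.0221  0.0229
  0.0238  0.0439  0.0796  0.0833  0.0859  0.0901  0.0956  0.1011  0.1092
  0.1179  0.1208  0.1244  0.1256  0.1269  0.1345  0.1393  0.1471]
```

Call:
jog_arm(
  increments=[0.0053,0.0002,0,0.0785,0.0053,0.0002,0,0.0785,0.0053,0.0002,0,0.0785,0.0053,0.0002,0,0.0785,0.0053,0.0002,0,0.0785,0.0053,0.0002,0,0.0785,0.0053,0.0002,0,0.0785,0.0053,0.0002,0,0.0785,0.0053,0.0002,0,0.0785,0.0053,0.0002,0,0.0785],
)

```text
time_s: 5.3
eef_pos: [0.5845, -0.0693, 0.0583]
orientation: [0.0, 0.982, -0.19, 0.0]
ft_force: [0.4, 0.2, -1.2]
opening: -0.0002
finger_force: 0.0
```

```bash
python3 fin.py; python3 - <<'E'
from h import *
a=viewer.snapshot("top");b=viewer.snapshot("side")
cv2.imwrite("pics/z3.png",np.hstack([cv2.resize(a["image"][185:300,365:480,::-1],(400,400),interpolation=2),cv2.resize(b["image"][250:370,195:315,::-1],(400,400),interpolation=2)]))
E
```

```text
5.3 [ 0.5845 -0.0693  0.0583] alpha -21.848030609912996 ft [ 0.3782  0.1768 -1.1523]
r 0.06641108544562682 phi 68.32304072193625
heights in the column [-0.0031 -0.0008  0.      0.001   0.0181  0.0205  0.0214  0.0225  0.0234
  0.0396  0.0794  0.0847  0.0891  0.093   0.097   0.1017  0.108   0.1131
  0.1184  0.1207  0.1232  0.1256  0.1289  0.1394  0.1524  0.1637]
```

View pics/z3.png

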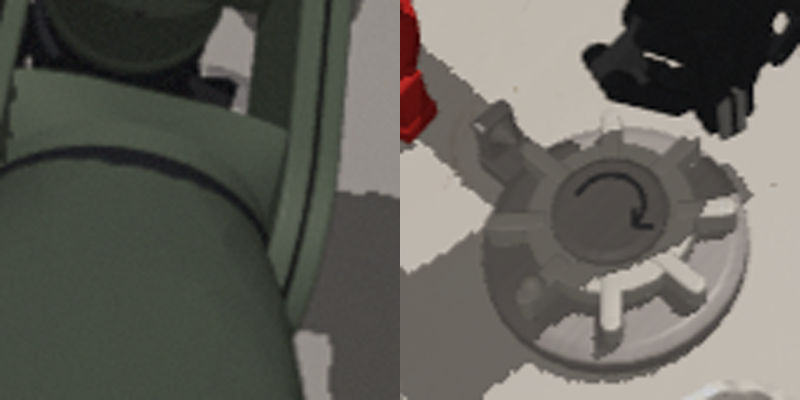

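The wheel hasn't moved: the stud is still at crop (530,290). So the vision was right and the real tips sit at about z 0.078. Before going lower I'll check the tip height and how much room there is under the gripper body.

```bash
python3 - <<'E'
from h import *
np.set_printoptions(precision=0,suppress=True,linewidth=150)
s=get_state();e=np.array(s["eef_pos"]);q=s["orientation"];al=2*np.arctan2(q[2],q[1])
R=np.array([[np.cos(al),np.sin(al),0],[np.sin(al),-np.cos(al),0],[0,0,-1]])
p=viewer.snapshot("side");D=p["depth"];P=[]
for v in range(150,330):
    for u in range(180,380):
        if D[v,u]>0:
            o,r=ray(p,(u,v));X=o+r*D[v,u];t=R@(X-e)
            if X[2]>.058 and np.hypot(t[0],t[1])<.1: P.append(np.r_[t[:2],X[2]]*1000)
P=np.array(P)
for h in range(58,150,4):
    k=P[(P[:,2]>=h)&(P[:,2]<h+4)]
    if len(k):print(h,len(k),k.min(0)[:2],k.max(0)[:2])
E
```

```text
74 8 [ 7. -7.] [10.  7.]
78 16 [  5. -11.] [12. 11.]
82 26 [ -6. -13.] [11. 13.]
86 22 [ -6. -13.] [12. 13.]
90 25 [ -2. -13.] [11. 14.]
94 26 [ -1. -14.] [12. 14.]
98 23 [  1. -13.] [11. 13.]
102 16 [ 5. -6.] [12. 13.]
106 16 [ 4. -5.] [12. 13.]
110 23 [  5. -13.] [12. 16.]
114 19 [  6. -21.] [13. 17.]
118 54 [ -4. -31.] [14. 31.]
122 73 [-10. -33.] [14. 34.]
126 127 [-11. -37.] [14. 38.]
130 69 [-13. -40.] [13. 40.]
134 53 [-11. -42.] [17. 44.]
138 78 [-10. -48.] [18. 48.]
142 88 [ -3. -49.] [17. 51.]
146 91 [ -2. -53.] [18. 52.]
```

The tips are at about z 0.075 and the linkage is 43 mm above them, so it clears the cap. I'll return along the arc, then descend into the starting gap.

Call:
jog_arm(
  increments=[-0.0053,0.0002,0,-0.0785,-0.0053,0.0002,0,-0.0785,-0.0053,0.0002,0,-0.0785,-0.0053,0.0002,0,-0.0785,-0.0053,0.0002,0,-0.0785,-0.0053,0.0002,0,-0.0785,-0.0053,0.0002,0,-0.0785,-0.0053,0.0002,0,-0.0785,-0.0053,0.0002,0,-0.0785,-0.0053,0.0002,0,-0.0785],
)

```text
time_s: 6.5
eef_pos: [0.5319, -0.0698, 0.0583]
orientation: [-0.0, 0.979, 0.204, -0.0]
ft_force: [0.2, -0.4, 0.3]
opening: -0.0001
finger_force: 0.0
```

Call:
jog_arm(
  increments=[0.001,0,0.008,0,0,0,0.008,0,0,0,0.007,0,0,0,0.006,0,0,0,0.005,0,0,0,0.004,0,0,0,0.003,0,0,0,0.002,0,0,0,0,0,0,0,0,0],
)

```text
time_s: 7.5
eef_pos: [0.5337, -0.0696, 0.0155]
orientation: [0.0, 0.979, 0.202, 0.0]
ft_force: [0.3, -0.0, 0.4]
opening: 0.0004
finger_force: 0.0
```

```bash
python3 fin.py; python3 - <<'E'
from h import *
p=viewer.snapshot("side");save(p,"s4.png",[195,250,315,370],5)
E
```

```text
7.5 [ 0.5337 -0.0696  0.0155] alpha 23.30636560193823 ft [ 0.2923 -0.0434  0.3899]
r 0.06680410333591358 phi 113.19004754760036
heights in the column [-0.0019 -0.      0.0014  0.0192  0.0203  0.0211  0.0215  0.0218  0.0225
  0.023   0.0244  0.0371  0.0404  0.0427  0.0474  0.0514  0.0561  0.0605
  0.0728  0.0762  0.0793  0.0815  0.0828  0.0839  0.0909  0.096   0.0998
  0.1151]
```

View pics/s4.png

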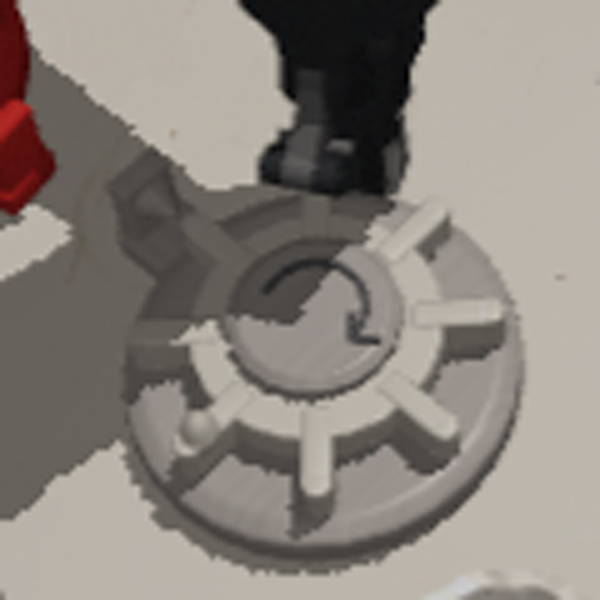

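The finger is down in the gap beside the 90° lobe (about (390,190)) and feels no contact force. Now a slow arc for the first click.

Call:
jog_arm(
  increments=[0.00265,0.0001,0,0.03927,0.00265,0.0001,0,0.03927,0.00265,0.0001,0,0.03927,0.00265,0.0001,0,0.03927,0.00265,0.0001,0,0.03927,0.00265,0.0001,0,0.03927,0.00265,0.0001,0,0.03927,0.00265,0.0001,0,0.03927,0.00265,0.0001,0,0.03927,0.00265,0.0001,0,0.03927],
)

```text
time_s: 8.6
eef_pos: [0.5584, -0.0638, 0.0152]
orientation: [-0.001, 1.0, 0.006, -0.001]
ft_force: [-1.6, 0.7, 0.8]
opening: -0.0003
finger_force: 1.1
```

Call:
jog_arm(
  increments=[0.00265,0.0001,0,0.03927,0.00265,0.0001,0,0.03927,0.00265,0.0001,0,0.03927,0.00265,0.0001,0,0.03927,0.00265,0.0001,0,0.03927,0.00265,0.0001,0,0.03927,0.00265,0.0001,0,0.03927,0.00265,0.0001,0,0.03927,0.00265,0.0001,0,0.03927,0.00265,0.0001,0,0.03927],
)

```text
time_s: 9.6
eef_pos: [0.5856, -0.0694, 0.0155]
orientation: [-0.0, 0.982, -0.189, 0.0]
ft_force: [0.5, 0.0, -0.7]
opening: -0.0001
finger_force: 0.0
```

Call:
jog_arm(
  increments=[0,0,0,0,0,0,0,0,0,0,0,0,0,0,0,0,0,0,0,0,0,0,0,0,0,0,0,0,0,0,0,0,0,0,0,0,0,0,0,0],
)

```text
time_s: 10.6
eef_pos: [0.5852, -0.0697, 0.0153]
orientation: [-0.0, 0.982, -0.188, -0.0]
ft_force: [-0.5, 0.1, -1.4]
opening: 0.0002
finger_force: 0.0
```

```bash
python3 fin.py|head -2; python3 - <<'E'
from h import *
p=viewer.snapshot("side");save(p,"s5.png",[195,250,315,370],5)
for d in models.landmark_of("home_stud",p)[:3]: print(d, atz(p,d["point"],.052)-[.56,-.131,0])
for d in models.landmark_of("wheel_centre",p)[:3]: print(d, atz(p,d["point"],.035))
E
```

```text
10.6 [ 0.5852 -0.0697  0.0153] alpha -21.691729123130035 ft [-0.4547  0.0966 -1.3778]
r 0.06623258308822112 phi 67.64847986470173
{'point': [227.3, 312.9], 'score': 0.96} [-0.03629534 -0.03002791  0.052     ]
{'point': [179.9, 263.0], 'score': 0.64} [-0.17010206 -0.00663846  0.052     ]
{'point': [159.7, 257.8], 'score': 0.71} [ 0.34053662 -0.14517092  0.035     ]
{'point': [256.5, 316.1], 'score': 0.57} [ 0.55804928 -0.13139011  0.035     ]
```

View pics/s5.png

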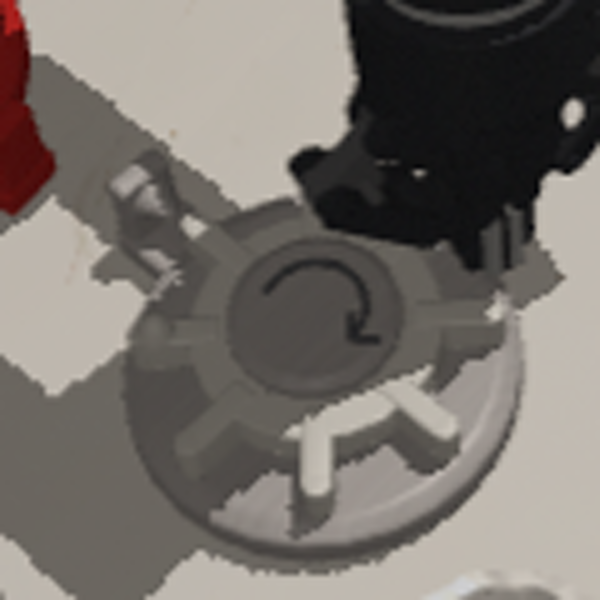

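The stud is now at (155,335), one click before the pointer, and the wheel rested there for 1 s. Now the last click, then I'll lift clear.

Call:
jog_arm(
  increments=[0.00265,5e-05,0,0.03927,0.00265,5e-05,0,0.03927,0.00265,5e-05,0,0.03927,0.00265,5e-05,0,0.03927,0.00265,5e-05,0,0.03927,0.00265,5e-05,0,0.03927,0.00265,5e-05,0,0.03927,0.00265,5e-05,0,0.03927,0.00265,5e-05,0,0.03927,0.00265,5e-05,0,0.03927],
)

```text
time_s: 11.8
eef_pos: [0.6068, -0.0833, 0.0151]
orientation: [-0.0, 0.926, -0.377, -0.001]
ft_force: [-1.4, 2.3, 1.2]
opening: 0.0
finger_force: 0.8
```

Call:
jog_arm(
  increments=[0.00265,5e-05,0,0.03927,0.00265,5e-05,0,0.03927,0.00265,5e-05,0,0.03927,0.00265,5e-05,0,0.03927,0.00265,5e-05,0,0.03927,0.00265,5e-05,0,0.03927,0.00265,5e-05,0,0.03927,0.00265,5e-05,0,0.03927,0.00265,5e-05,0,0.03927,0.00265,5e-05,0,0.03927],
)

```text
time_s: 12.8
eef_pos: [0.6223, -0.1058, 0.0152]
orientation: [0.0, 0.835, -0.55, -0.0]
ft_force: [-0.6, -0.2, -0.5]
opening: -0.0003
finger_force: 0.0
```

```bash
python3 fin.py|head -2; python3 - <<'E'
from h import *
p=viewer.snapshot("side")
for d in models.landmark_of("home_stud",p)[:2]: print(d, atz(p,d["point"],.052)-[.56,-.131,0])
print(get_state()["qpos"])
E
```

```text
12.8 [ 0.6223 -0.1058  0.0152] alpha -66.78326011598153 ft [-0.5732 -0.1992 -0.4595]
r 0.06717390855423899 phi 22.01974206615439
{'point': [180.6, 261.9], 'score': 0.82} [-0.17083636 -0.00427688  0.052     ]
{'point': [236.9, 293.5], 'score': 0.7} [-0.04848412  0.00630997  0.052     ]
[-3.05501229e-01  5.44653706e-01  1.53775725e+00  8.97120279e-06
  1.05929934e+00  2.42875751e+00]
```

Stud is home and there's no contact force. Lifting straight up, then a final check.

Call:
jog_arm(
  increments=[0,0,-0.005,0,0,0,-0.01,0,0,0,-0.02,0,0,0,-0.03,0,0,0,-0.03,0,0,0,-0.03,0,0,0,-0.02,0,0,0,-0.005,0,0,0,0,0,0,0,0,0],
)

```text
time_s: 13.95
eef_pos: [0.6213, -0.1054, 0.164]
orientation: [0.0, 0.835, -0.55, -0.001]
ft_force: [-0.8, 0.2, -0.3]
opening: -0.0004
finger_force: 0.0
```

```bash
python3 - <<'E'
from h import *
p=viewer.snapshot("side");save(p,"s6.png",[165,250,325,410],4)
for q,z in(("home_stud",.052),("counter",0),("nozzle",0),("dish",0),("cutter",0)):
  for d in models.landmark_of(q,p)[:2]: print(q,d["score"], atz(p,d["point"],z))
E
```

```text
home_stud 0.77 [ 0.50711782 -0.12600951  0.052     ]
counter 0.87 [ 0.34329706 -0.14381179  0.        ]
counter 0.78 [ 0.56503878 -0.12611404  0.        ]
nozzle 0.63 [0.5698686  0.03261899 0.        ]
dish 0.97 [ 0.68775662 -0.18726395  0.        ]
dish 0.58 [ 0.48429517 -0.10500713  0.        ]
cutter 0.85 [ 0.52298688 -0.27770387  0.        ]
cutter 0.55 [ 5.58989612e-01 -1.23488283e-01 -1.11022302e-16]
```

View pics/s6.png

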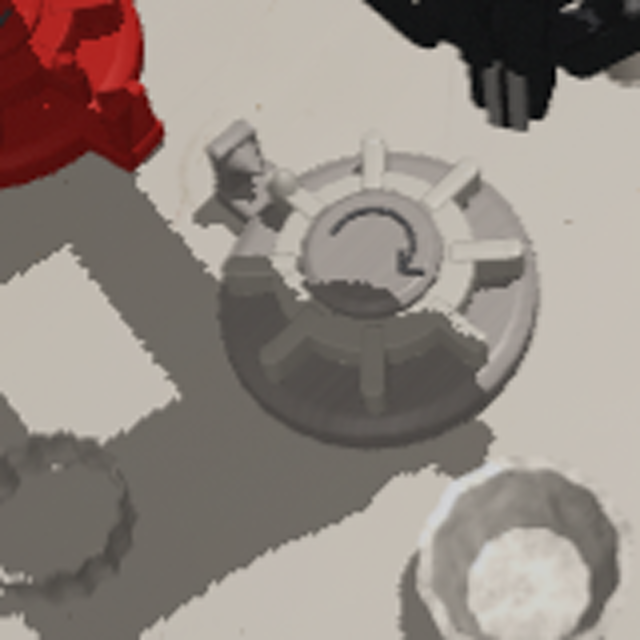

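The stud lobe at (284,184) rests at the pointer, the gripper is clear, and nothing else has moved.

```bash
python3 -c "
from plant import order; print(order.finish_job())"
```

```text
the job is handed in; nothing more can be done
None
```

The stud lobe rests at the pointer after two separate clicks, with a 1 s rest one click short; in the last picture the counter, nozzle, dish and cutter are where they were, and the job is handed in (no verdict was returned).

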